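Weigh the press's tool slide on the over-and-under balance

ROBOT

A 7-joint arm with a two-finger parallel gripper is mounted at the origin on the work surface. World frame = base frame: x ahead of the robot, y to its left, z up, the work surface at z = 0. Lengths are in mm, angles in rad, forces in N, time in s.
With the tool pointing down it reaches from about 425 to 875 mm from the base axis. Payload 8.4 kg.
Tool frame: the origin (TCP) lies on the centre line of the jaws, within the pads' length; the fingertips stand 17 mm ahead of it and the grasp point (between the pads) lies 2 mm behind it; z points along the fingers, y is the direction in which the jaws open and shut (so a half turn about z gives the same grasp; the last joint's range is limited). The gripper opens to 85 mm and grips with 20 to 120 N. Pads are 22 mm wide; open, the fingers measure 114 mm over their backs; the gripper's body (76 mm by 85 mm) begins 54 mm behind the grasp point. The pads swing forward as they close: fully open they stand 13 mm farther back than shut.
Start: joints at [1.168, 0.333, 0.04, 1.465, -0.013, 1.343, -0.059], TCP at [194.424, -620.213, 248.308] pointing down, gripper open.
Joint ranges: [-2.58, 2.58], [-0.38, 2.09], [-1.3, 1.39], [0.25, 2.4], [-1.5, 4.64], [0.08, 2.09], [-2.65, 2.65]. Speed limits (rad/s): [2.22, 2.22, 2.79, 2.79, 3.14, 3.14, 3.14].

INTERFACE

Orientations are given as [roll, pitch, yaw] about the fixed x, y, z axes, in that order (R = Rz(yaw) Ry(pitch) Rx(roll)).
In Python, from cell import * gives the robot as it stands.
- The arm moves only by the tool send_rows, never from a script. Its argument "steps" is a list of rows, each an object with "delta_pos": the shift along the tool's x, y, z in mm, a list of three; "roll": the turn about the tool's z in rad; "jaw": the opening, from -1 (shut) to 1 (fully open). In form: [{"delta_pos": [x, y, z], "roll": roll, "jaw": jaw}, ...]. A call has 1 to 10 rows; each row shifts and turns the commanded pose from where the row before left it, along the tool's axes as they then stand; what a row does not reach is not made up. A row lasts 1/10 s, in which the tool goes at most 50 mm and 8.59 degrees, less where a joint would pass 70% of its speed; a pose out of reach is approached as far as the arm can. A call with a gripper value outside its range is refused whole. The fingers move at their own pace and stop on an object; "grip_force" is the grip in N (left out, the last holds). Time passes only in rows, so rows that do not move let the fingers close. It gives the time, the measured TCP pose, the force and the opening at its end, in the units of the state.
- state(): the state, without advancing time (a new reading comes with each control period).
- camera(name): name is "side" or "top" or "wrist"; returns a dict with "frame" (384x512x3 uint8, blue, green, red), "K" (3x3 intrinsics, pixels), "world_from_camera" (4x4, takes a point from camera to world coordinates). Camera axes: x right, y down, z forward; pixel columns grow to the right and rows downward; lengths in mm; the calibration is good to about 2 mm. A picture is of the moment at which its call begins. There is no depth.
- close_job(): hands the job in, once; it reports no verdict.
Trained networks look in a picture, given as the dict that the camera call returned (one of the last four; its "shot" number tells which), for a name from the list of things; names that differ only in an ending like _2 or _b are one class to them, and where a whole thing is asked for, a point or a joint stands for the part that bears it (a point fixed in the world has none). Each returns a list of dicts, best first, with "p" (0 to 1); they miss things now and then, are a little off and sometimes report something else, mostly with a low value. They report only what shows in the picture. A call takes as long as a camera call. They do not tell look-alikes from the thing itself.
- find_in(name, picture): "xyz" ([x, y, z] in mm, in world coordinates, good to about 4 mm: the middle of the surface that is visible of it).
- cut_out(name, picture): "region" (384x512 bool, what is visible of it).
The state is a dict: "clock": time; "joint_pos": joint angles; "qd": joint speeds; "joint_torque": joint torques, N m; "tool_pos": TCP position; "orientation": TCP orientation; "force": force on the tool from outside, world axes, zero at the start; "ft_torque": the same for the moment, N m; "gripper_width": opening from 0.0 (shut) to 1.0 (fully open).
Only numpy, scipy, OpenCV 4.12 (cv2) and the standard library are available. Lean on these libraries where they do the work, as an engineer would, in place of code of your own. Each camera call takes 0.05 s, during which the arm holds its last target. There are 200 camera calls.

TASK

The centring press needs a counterweight for its tool slide, so weigh it: draw the slide out of its guide until it is clear of the blue bridge, lay it flat on the middle of one pan of the balance, and stand weights on the other pan until the needle comes to rest in the green zone. Weights that are not needed stay in their tray or go back to it, standing, and the other things on the bench are left where they are.

Things in the scene. Friction and masses are not known exactly. Their poses are not given: they have to be found in the camera images.
- slide_centre (a point): centre (half-way up) of the tool slide, a loose aluminium block 50 mm wide (its x), 140 mm long (its y) and 28 mm high (z, up), with a steel disc in its top. It weighs 480 to 730 g, differently each time, and balances about this point. Its pull tab stands at its -y end. Lifted by the hinged tab it swings down, so it is lifted across its 50 mm width at the middle
- pull_tab (a point): middle of the slide's pull tab, an upright black tab with an orange band, 20 mm wide (x), 8 mm thick (y) and 38 mm tall, on the slide's centre line 56 mm from its middle towards -y. It swings about a hinge along x, 20 mm below this point and 6 mm above the slide's top (a weak spring keeps it upright); its top is 18 mm above this point
- guide_mouth (a point): point on top of the fixed guide's steel bed (10 mm above the bench), on its centre line, straight below the front edge of the blue bridge. The slide comes out along the guide's -y. In front (y = -150 to 0 mm) the bed is open above, with 6 mm high lips beside the slide (outer edges 32.5 mm from the centre line). The blue press at the far end is not used
- guide_bridge (a point): centre of the top of the guide's blue bridge, 97 mm wide and 100 mm long (y), 50 mm behind guide_mouth and 41 mm above the bed; underside 33 mm above the bed, side cheeks with 1.5 mm of play. At the start the slide's centre is 20 to 35 mm behind the mouth, its tab in front. The cheeks and lips keep the slide in line, so it is drawn straight along the guide; it is clear once its centre is more than 70 mm in front of the mouth
- beam (a joint): tilt of the balance's beam in rad; 0 = level, positive = left (+y) pan high, stops at +-0.16. Damped, it settles within about 1 s and tilts about 0.062 rad for each 100 g of difference between the pans. Red needles on both sides of the tower between the pans show it: upright when level, leaning to the heavier pan. The green zone on the white faces is +-0.04 rad
- left_pan_top (a point): centre of the top of the balance's left (+y) pan, a flat steel plate 150 mm (x) by 140 mm (y), 120 mm above the bench when level, that stays horizontal while it goes up or down by up to 19 mm. The axes are the balance's: the beam runs along y, and the tower (30 mm thick, 74 mm wide, 252 mm high) stands half-way between the pans, 120 mm from each centre
- right_pan_top (a point): the same for the right (-y) pan, 240 mm from the left one
- tray_floor (a point): centre of the inner floor (6 mm above the bench) of the weights' fixed wooden tray, 280 mm along its x and 100 mm along its y outside, walls 6 mm thick and 16 mm high above the bench; the three weights stand in it in a row along x, about 85 mm apart, in any order
- w500_centre (a point): centre (half-way up) of the 500 g weight: an upright aluminium cylinder 60 mm across and 64 mm tall, on it a 9 mm high neck 14 mm across and a red knob, 24 mm across and 17 mm high, for gripping; 90 mm tall in all, so its underside is 45 mm below this point, the top of its body 19 mm above and the middle of the knob 36.5 mm above. z points up
- w200_centre (a point): centre (half-way up) of the 200 g weight: an upright aluminium cylinder 44 mm across and 45 mm tall, on it a 9 mm high neck 14 mm across and a blue knob, 24 mm across and 17 mm high, for gripping; 71 mm tall in all, so its underside is 35.5 mm below this point, the top of its body 9.5 mm above and the middle of the knob 27 mm above. z points up
- w100_centre (a point): centre (half-way up) of the 100 g weight: an upright aluminium cylinder 34 mm across and 34 mm tall, on it a 9 mm high neck 14 mm across and a yellow knob, 24 mm across and 17 mm high, for gripping; 60 mm tall in all, so its underside is 30 mm below this point, the top of its body 4 mm above and the middle of the knob 21.5 mm above. z points up
- bottle: bystander: a white bottle with a blue cap, 64 mm across and 170 mm tall; origin at the centre of its underside
- glovebox: bystander: a blue carton of gloves, 120 x 230 x 75 mm tall, its long side along its y; origin at the centre of its underside
- ringspare: bystander: a grey spare centre ring lying flat, 110 mm across and 14 mm high; origin at the centre of its underside
- driver: bystander: a screwdriver with an orange handle, 180 mm long, lying along its x
Mind the look-alikes: they are no part of the job. Leave any yellow look-alike of the part that bears slide_centre alone.

How it is judged:
By the outcome, as a careful person would: the job done as asked, in the order asked, and still so for the second after the job is handed in, with the robot touching nothing.
It also fails if it takes over 72 s, if anything falls off the work surface, if the arm or the gripper's body presses on something with over 40 N, if the wrist force passes 120 N, or if a joint passes its speed limit or range.

## Working session

There is one attempt and no reset: what is moved stays moved. The work goes in short steps, Python scripts to look and compute and a tool call to move; the robot and the scene stay as the last step left them, time stands still between calls to the robot, and variables do not carry over. Pictures are saved under pics/ and viewed, about 8 in all and at most 12, crops included, and the job is handed in when it is done.

Besides the shell and the picture viewer there is one more tool, called after "Call:" as a command line: name --argument value ..., lists and objects as JSON in quotes. send_rows: Moves the arm, as the interface text tells. Its arguments: {"type":"object","properties":{"steps":{"type":"array","items":{"type":"object","properties":{"delta_pos":{"type":"array","items":{"type":"number"}},"roll":{"type":"number"},"jaw":{"type":"number"}}}},"grip_force":{"type":"number"}},"required":["steps"]}

```bash
ls; mkdir -p pics; cat > h.py <<'E'
from cell import *
import numpy as np, cv2
def pix(c,p):
    T=np.linalg.inv(c["world_from_camera"]); q=c["K"]@(T[:3,:3]@np.array(p,float)+T[:3,3]); return (q[:2]/q[2]).round(1)
def ray(c,u,v,z):
    W=np.array(c["world_from_camera"]); d=W[:3,:3]@np.linalg.inv(c["K"])@[u,v,1.]; o=W[:3,3]; return (o+d*(z-o[2])/d[2]).round(1)
E
python3 - <<'E'
from h import *
s=state(); print({k:np.round(v,3) for k,v in s.items() if k in("clock","tool_pos","orientation","gripper_width","force")})
for n in("top","side"):
    c=camera(n); cv2.imwrite(f"pics/{n}0.png",c["frame"])
    print(n,np.round(c["world_from_camera"],2).tolist())
    for k in "slide_centre pull_tab guide_mouth guide_bridge left_pan_top right_pan_top tray_floor w500_centre w200_centre w100_centre".split():
        for r in find_in(k,c)[:3]: print(k,np.round(r["xyz"],1),round(r["p"],2),pix(c,r["xyz"]))
a=cv2.imread("pics/top0.png");cv2.imwrite("pics/top0b.png",cv2.resize(a,(800,600)))
E
```

```text
pics
{'clock': np.float64(0.0), 'tool_pos': array([ 194.282, -619.84 ,  247.393]), 'orientation': array([-3.14 ,  0.   ,  0.304]), 'force': array([0.42 , 0.803, 0.5  ]), 'gripper_width': np.float64(1.001)}
top [[-0.02, -0.99, 0.16, 369.64], [-1.0, 0.03, 0.01, 50.37], [-0.02, -0.16, -0.99, 1193.24], [0.0, 0.0, 0.0, 1.0]]
slide_centre [482.2 340.   35.7] 0.8 [168.1 217.3]
slide_centre [310.8 474.5  28.2] 0.66 [126.4 271.8]
pull_tab [ 562.2 -161.2  119.7] 0.73 [325.6 184.4]
pull_tab [303.  534.1  68.3] 0.43 [102.5 275.6]
guide_mouth [503.3 617.4  10.2] 0.64 [ 87.7 213.9]
guide_bridge [499.5 621.1   9.6] 0.85 [ 86.6 215. ]
left_pan_top [567.3  76.4 117.2] 0.9 [247.6 185. ]
right_pan_top [ 564.3 -159.7  122. ] 0.87 [325.2 183.6]
right_pan_top [388.8  89.5  12.8] 0.73 [245.7 244.4]
right_pan_top [567.   77.  116.7] 0.27 [247.4 185.1]
tray_floor [ 477.7 -346.9    6.5] 0.98 [376.8 214.1]
w500_centre [ 584.8 -328.4   66.4] 0.55 [374.5 179. ]
w500_centre [566.5 -39.9 122.5] 0.48 [285.7 183.9]
w500_centre [564.9  76.8 119.2] 0.2 [247.4 185.6]
w200_centre [ 501.2 -344.    55.5] 0.62 [380.3 205.3]
w100_centre [ 588.4 -329.1   65.9] 0.36 [374.5 178. ]
side [[1.0, -0.02, 0.07, 475.09], [-0.07, -0.58, 0.81, -860.51], [0.02, -0.81, -0.58, 775.93], [0.0, 0.0, 0.0, 1.0]]
slide_centre [306.4 456.1  30.2] 0.52 [193.6 152.1]
slide_centre [482.2 333.7  35.8] 0.5 [237.3 166.1]
pull_tab [299.7 535.5  54.2] 0.58 [193.1 137.8]
pull_tab [488.5 331.4  63.7] 0.39 [238.9 160.1]
guide_mouth [509.7 867.6 138.8] 0.95 [241.   89.8]
guide_bridge [511.9 870.5 144.2] 0.56 [241.4  88.5]
left_pan_top [548.9  73.8 117.5] 0.55 [259.6 187.3]
right_pan_top [ 559.9 -163.7  119. ] 0.72 [269.7 239.1]
tray_floor [ 471.2 -363.5    2.5] 0.81 [237.5 336.3]
w500_centre [ 581.1 -355.3   70.5] 0.61 [285.7 313.1]
w200_centre [785.8 153.   89.1] 0.61 [327.5 179.2]
w200_centre [ 500.1 -364.1   52. ] 0.57 [250.  323.1]
w100_centre [ 414.9 -357.9   41.3] 0.53 [212.3 325.3]
```

View pics/top0b.png

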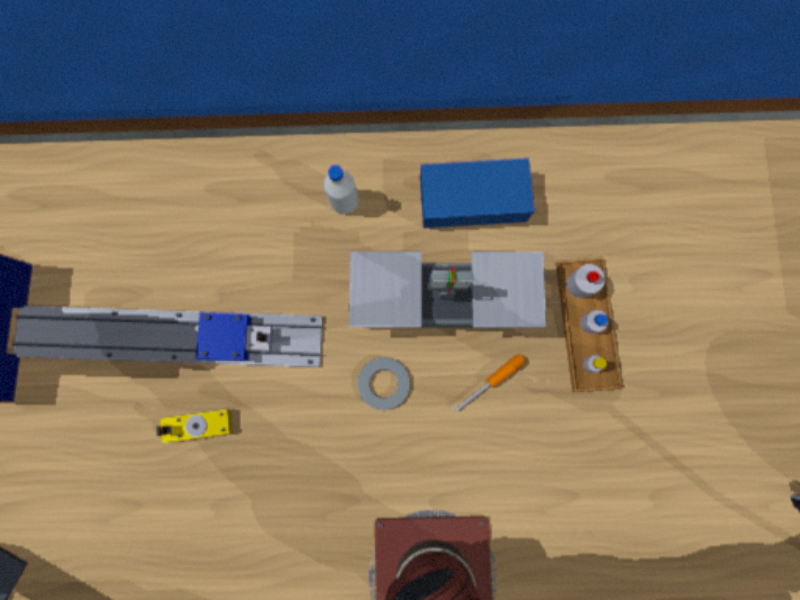

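View pics/side0.png

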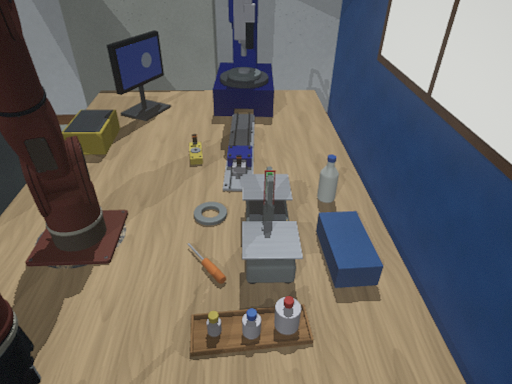

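The top view shows the guide at left, with the bridge at (222,337) and the tab at (262,337). The balance is in the middle and the tray is at right with red, blue and yellow knobs. The yellow decoy slide is at (195,425). I'll go via the tray towards the guide.

Call:
send_rows --steps '[{"delta_pos": [40,-20,-10],"roll": 0,"jaw": 1},{"delta_pos": [40,-20,-10],"roll": 0,"jaw": 1},{"delta_pos": [40,-20,-10],"roll": 0,"jaw": 1},{"delta_pos": [40,-20,-10],"roll": 0,"jaw": 1},{"delta_pos": [40,-20,-10],"roll": 0,"jaw": 1},{"delta_pos": [40,-20,-10],"roll": 0,"jaw": 1},{"delta_pos": [40,-20,-10],"roll": 0,"jaw": 1},{"delta_pos": [40,-20,-10],"roll": 0,"jaw": 1},{"delta_pos": [20,-10,-10],"roll": 0,"jaw": 1},{"delta_pos": [0,0,0],"roll": 0,"jaw": 1}]'

```text
clock: 2.1
tool_pos: [471.5, -352.6, 339.8]
orientation: [3.141, -0.003, 0.311]
force: [0.6, -0.3, 0.0]
gripper_width: 1.002
```

```bash
python3 - <<'E'
from h import *
s=state(); print({k:np.round(v,3) for k,v in s.items() if k in("clock","tool_pos","orientation","joint_pos","force")})
c=camera("wrist"); cv2.imwrite("pics/w1.png",c["frame"]); print(np.round(c["world_from_camera"],2).tolist())
for k in "left_pan_top right_pan_top tray_floor w500_centre w200_centre w100_centre".split():
        for r in find_in(k,c)[:3]: print(k,np.round(r["xyz"],1),round(r["p"],2),pix(c,r["xyz"]))
E
```

```text
{'clock': np.float64(2.1), 'joint_pos': array([ 0.733,  0.186, -0.194,  1.466,  0.034,  1.49 , -0.721]), 'tool_pos': array([ 471.53 , -352.621,  339.838]), 'orientation': array([ 3.141e+00, -3.000e-03,  3.110e-01]), 'force': array([ 0.628, -0.256,  0.004])}
[[0.31, -0.92, -0.24, 533.43], [-0.95, -0.3, -0.08, -332.4], [0.0, 0.26, -0.97, 467.65], [0.0, 0.0, 0.0, 1.0]]
right_pan_top [ 542.7 -167.9  120.5] 0.89 [106.2  48.6]
tray_floor [ 504.  -345.9    9.8] 0.74 [256.1 130.1]
w500_centre [ 585.5 -337.4   70.8] 0.66 [270.7  66.3]
w200_centre [ 500.9 -350.9   50.8] 0.87 [259.2 135.6]
w100_centre [ 424.7 -343.1   42.7] 0.71 [237.3 184.8]
```

View pics/w1.png

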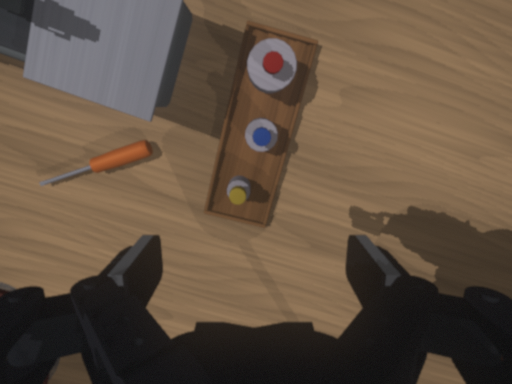

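The wrist view shows the three knobs clearly: red (272,62), blue (262,137) and yellow (237,195). Next I'll move over the guide with yaw about 90°.

Call:
send_rows --steps '[{"delta_pos": [14.4,-44.8,0],"roll": 0,"jaw": 1},{"delta_pos": [14.4,-44.8,0],"roll": 0,"jaw": 1},{"delta_pos": [14.4,-44.8,0],"roll": 0,"jaw": 1},{"delta_pos": [14.4,-44.8,0],"roll": 0,"jaw": 1},{"delta_pos": [14.4,-44.8,0],"roll": 0,"jaw": 1},{"delta_pos": [14.4,-44.8,0],"roll": 0,"jaw": 1},{"delta_pos": [14.4,-44.8,0],"roll": 0,"jaw": 1},{"delta_pos": [14.4,-44.8,0],"roll": 0,"jaw": 1},{"delta_pos": [14.4,-44.8,0],"roll": 0,"jaw": 1},{"delta_pos": [14.4,-44.8,0],"roll": 0,"jaw": 1}]'

```text
clock: 3.45
tool_pos: [471.1, 115.4, 338.5]
orientation: [3.141, -0.001, 0.302]
force: [1.1, -0.3, 0.3]
gripper_width: 0.999
```

Call:
send_rows --steps '[{"delta_pos": [6.2,-19.4,0],"roll": -0.126,"jaw": 1},{"delta_pos": [8.6,-18.5,0],"roll": -0.126,"jaw": 1},{"delta_pos": [10.9,-17.3,0],"roll": -0.126,"jaw": 1},{"delta_pos": [13,-15.7,0],"roll": -0.126,"jaw": 1},{"delta_pos": [14.9,-14,0],"roll": -0.126,"jaw": 1},{"delta_pos": [16.5,-12,0],"roll": -0.126,"jaw": 1},{"delta_pos": [17.9,-9.9,0],"roll": -0.126,"jaw": 1},{"delta_pos": [19,-7.5,0],"roll": -0.126,"jaw": 1},{"delta_pos": [19.8,-5.1,0],"roll": -0.126,"jaw": 1},{"delta_pos": [20.2,-2.6,0],"roll": -0.126,"jaw": 1}]'

```text
clock: 4.45
tool_pos: [473.3, 318.4, 338.2]
orientation: [-3.142, 0.0, 1.567]
force: [-0.3, -0.9, -0.1]
gripper_width: 1.004
```

```bash
python3 - <<'E'
from h import *
s=state(); print({k:np.round(v,3) for k,v in s.items() if k in("clock","tool_pos","orientation","joint_pos","force")})
c=camera("wrist"); cv2.imwrite("pics/w2.png",cv2.resize(c["frame"],(800,600),interpolation=cv2.INTER_CUBIC)); np.savez("w2.npz",**{k:c[k] for k in("frame","K","world_from_camera")})
for k in "slide_centre pull_tab guide_mouth guide_bridge left_pan_top".split():
        for r in find_in(k,c)[:3]: print(k,np.round(r["xyz"],1),round(r["p"],2),pix(c,r["xyz"]))
E
```

```text
{'clock': np.float64(4.45), 'joint_pos': array([ 0.056,  0.233, -0.864,  1.485,  0.177,  1.505, -0.809]), 'tool_pos': array([473.257, 318.38 , 338.177]), 'orientation': array([-3.142,  0.   ,  1.567]), 'force': array([-0.279, -0.862, -0.143])}
slide_centre [317.4 465.1  29. ] 0.75 [134.3  42.5]
slide_centre [487.2 346.9  44.5] 0.73 [264.  134.8]
guide_mouth [487.3 399.6   9.3] 0.87 [263.5  95.2]
guide_bridge [489.2 400.4  15.2] 0.97 [265.   94.4]
left_pan_top [554.5 131.5 116.3] 0.92 [315.9 305.5]
```

View pics/w2.png

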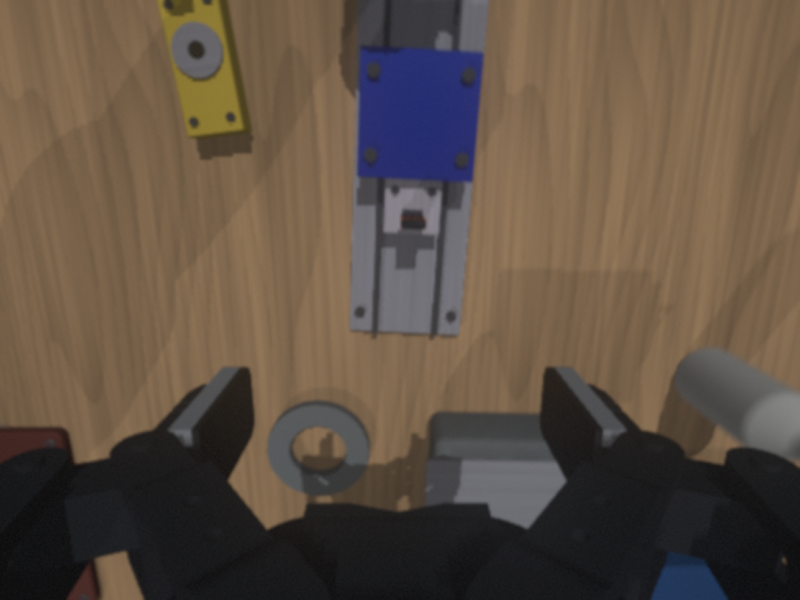

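The bridge, slide nose (384,232)-(438,234), tab (413,218) and bed front (350,331)-(460,334) are all clear.

```bash
python3 - <<'E'
from h import *
c=dict(np.load("w2.npz")); g=lambda u,v,z: ray(c,u*.64,v*.64,z)
for n,u,v,z in [("bTL",360,48,51),("bTR",482,53,51),("bBL",358,176,51),("bBR",473,180,51),("bedL",350,331,10),("bedR",460,334,10),("sL",384,232,38),("sR",438,234,38),("tabtopback",413,211,82),("tabfrontbottom",413,227,60),("lipL0",379,180,16),("lipL1",374,334,16),("lipR0",444,181,16),("lipR1",434,334,16)]: print(n,g(u,v,z))
h=cv2.cvtColor(c["frame"],cv2.COLOR_BGR2HSV); m=(cv2.inRange(h,(110,150,60),(125,255,255))); k,l,st,ce=cv2.connectedComponentsWithStats(m); i=1+st[1:,4].argmax()
print(st[i],[ray(c,u,v,51).tolist() for u,v in cv2.boxPoints(cv2.minAreaRect(np.argwhere(l==i)[:,::-1].astype(np.float32)))])
E
```

```text
bTL [444.8 474.1  51. ]
bTR [541.  470.3  51. ]
bBL [441.  376.4  51. ]
bBR [537.7 372.9  51. ]
bedL [426.3 224.5  10. ]
bedR [536.9 221.1  10. ]
sL [462.1 327.6  38. ]
sR [510.3 325.7  38. ]
tabtopback [486.4 350.   82. ]
tabfrontbottom [487.2 334.7  60. ]
lipL0 [457.4 372.1  16. ]
lipL1 [450.7 223.4  16. ]
lipR0 [516.7 371.1  16. ]
lipR1 [510.3 223.3  16. ]
[ 231   32   76   83 5311] [[439.8, 378.1, 51.0], [447.0, 475.0, 51.0], [538.4, 470.8, 51.0], [537.3, 373.3, 51.0]]
```

Call:
send_rows --steps '[{"delta_pos": [11.5,6.5,20],"roll": 0.038,"jaw": 0},{"delta_pos": [11,7,45],"roll": 0,"jaw": 0},{"delta_pos": [0,0,45],"roll": 0,"jaw": 0},{"delta_pos": [0,0,45],"roll": 0,"jaw": 0},{"delta_pos": [0,0,45],"roll": 0,"jaw": 0},{"delta_pos": [0,0,35],"roll": 0,"jaw": 0},{"delta_pos": [0,0,0],"roll": 0,"jaw": 0}]'

```text
clock: 5.45
tool_pos: [485.2, 337.1, 98.8]
orientation: [-3.135, 0.005, 1.523]
force: [0.0, -0.7, 0.3]
gripper_width: 0.5
```

```bash
python3 - <<'E'
from h import *
s=state(); print({k:np.round(v,3) for k,v in s.items() if k in("clock","tool_pos","orientation","force","gripper_width")})
c=camera("wrist"); cv2.imwrite("pics/w3.png",c["frame"])
for p in ([487,345,82],[486.2,326.6,38]): print(pix(c,p))
E
```

```text
{'clock': np.float64(5.45), 'tool_pos': array([485.21 , 337.058,  98.789]), 'orientation': array([-3.135,  0.005,  1.523]), 'force': array([ 0.007, -0.68 ,  0.26 ]), 'gripper_width': np.float64(0.5)}
[256.8 225.1]
[256.6 226. ]
```

View pics/w3.png

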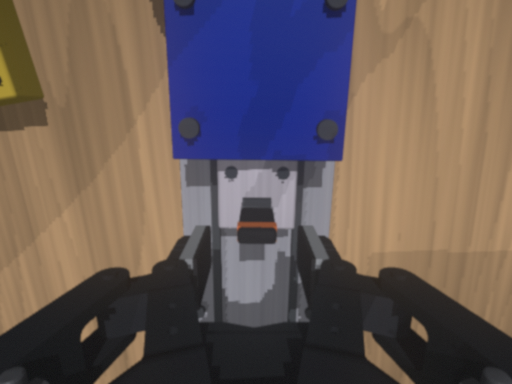

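```bash
python3 - <<'E'
from h import *
c=camera("wrist")
for p in ([257,243,82],[257,230,82],[257,230,38],[257,208,44]): print(p,ray(c,*p))
E
```

```text
[257, 243, 82] [487.9 335.3  82. ]
[257, 230, 82] [488.2 342.6  82. ]
[257, 230, 38] [487.7 324.2  38. ]
[257, 208, 44] [488.4 341.7  44. ]
```

Call:
send_rows --steps '[{"delta_pos": [2,3,18],"roll": 0,"jaw": 0},{"delta_pos": [0,0,16],"roll": 0,"jaw": 0},{"delta_pos": [0,0,0],"roll": 0,"jaw": -0.6},{"delta_pos": [0,0,0],"roll": 0,"jaw": -1},{"delta_pos": [0,0,0],"roll": 0,"jaw": -1},{"delta_pos": [0,0,0],"roll": 0,"jaw": -1}]' --grip_force 50

```text
clock: 6.15
tool_pos: [489.0, 342.3, 69.2]
orientation: [-3.14, 0.001, 1.526]
force: [-5.5, -1.6, -2.3]
gripper_width: 0.223
```

Call:
send_rows --steps '[{"delta_pos": [-4,0,0],"roll": 0,"jaw": -1},{"delta_pos": [-8,0,0],"roll": 0,"jaw": -1},{"delta_pos": [-14,0,0],"roll": 0,"jaw": -1},{"delta_pos": [-16,0,0],"roll": 0,"jaw": -1},{"delta_pos": [-16,0,0],"roll": 0,"jaw": -1},{"delta_pos": [-16,0,0],"roll": 0,"jaw": -1},{"delta_pos": [-14,0,0],"roll": 0,"jaw": -1},{"delta_pos": [-10,0,0],"roll": 0,"jaw": -1},{"delta_pos": [-6,0,0],"roll": 0,"jaw": -1},{"delta_pos": [0,0,0],"roll": 0,"jaw": -1}]'

```text
clock: 7.15
tool_pos: [483.2, 239.1, 69.2]
orientation: [-3.139, -0.001, 1.527]
force: [-9.4, 2.6, -1.8]
gripper_width: 0.224
```

Call:
send_rows --steps '[{"delta_pos": [0,0,0],"roll": 0,"jaw": 0},{"delta_pos": [0,0,0],"roll": 0,"jaw": 0},{"delta_pos": [0,0,-20],"roll": 0,"jaw": 1},{"delta_pos": [0,0,-40],"roll": 0,"jaw": 1},{"delta_pos": [0,0,-40],"roll": 0,"jaw": 1},{"delta_pos": [0,0,-20],"roll": 0,"jaw": 1},{"delta_pos": [0,0,0],"roll": 0,"jaw": 1}]'

```text
clock: 7.85
tool_pos: [487.8, 239.5, 193.4]
orientation: [3.134, -0.002, 1.525]
force: [-0.3, -0.4, 0.1]
gripper_width: 0.998
```

```bash
python3 - <<'E'
from h import *
s=state(); print({k:np.round(v,3) for k,v in s.items() if k in("clock","tool_pos","orientation","force","gripper_width")})
c=camera("wrist"); cv2.imwrite("pics/w4.png",cv2.resize(c["frame"],(800,600),interpolation=cv2.INTER_CUBIC)); np.savez("w4.npz",**{k:c[k] for k in("frame","K","world_from_camera")})
for k in "slide_centre left_pan_top".split():
        for r in find_in(k,c)[:3]: print(k,np.round(r["xyz"],1),round(r["p"],2),pix(c,r["xyz"]))
E
```

```text
{'clock': np.float64(7.85), 'tool_pos': array([487.754, 239.468, 193.432]), 'orientation': array([ 3.134e+00, -2.000e-03,  1.525e+00]), 'force': array([-0.295, -0.439,  0.099]), 'gripper_width': np.float64(0.998)}
slide_centre [485.8 295.8  41.3] 0.73 [247.6 118.1]
left_pan_top [550.3 137.9 117.9] 0.76 [339.  325.3]
```

View pics/w4.png

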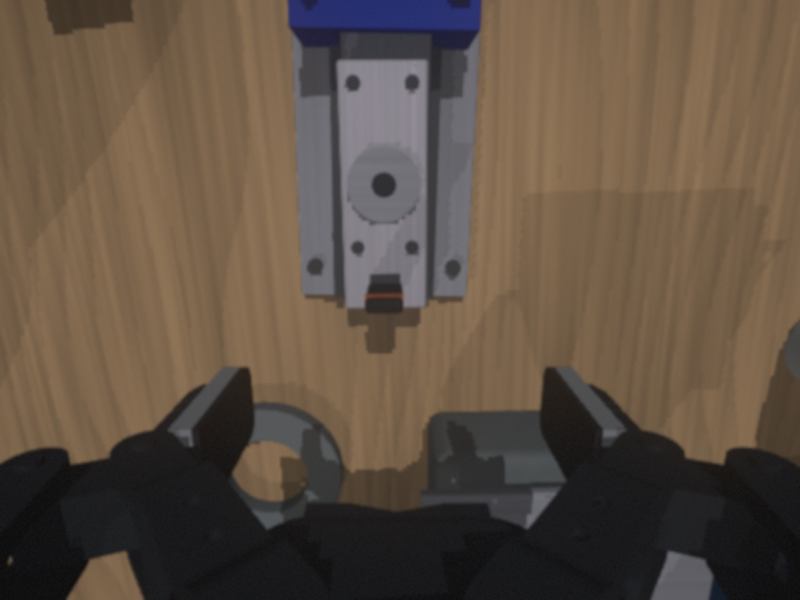

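The slide is clear of the bridge. Its disc is at (384,184) and its edges are at rows 59 and 308.

```bash
python3 - <<'E'
from h import *
c=dict(np.load("w4.npz")); g=lambda u,v,z: ray(c,u*.64,v*.64,z)
for p in ([384,184,38],[336,60,38],[428,60,38],[346,307,38],[426,307,38]): print(g(*p))
s=state(); print(np.round(s["tool_pos"],1))
d=np.load("w2.npz")
E
```

```text
[484.1 296.   38. ]
[461.6 362.4  38. ]
[511.2 360.3  38. ]
[457.1 223.5  38. ]
[506.2 221.2  38. ]
[485.6 238.1 189. ]
```

Call:
send_rows --steps '[{"delta_pos": [28,-1.8,10],"roll": 0,"jaw": 1},{"delta_pos": [28,-1.8,25],"roll": 0,"jaw": 1},{"delta_pos": [0,0,40],"roll": 0,"jaw": 1},{"delta_pos": [0,0,40],"roll": 0,"jaw": 1},{"delta_pos": [0,0,25],"roll": 0,"jaw": 1},{"delta_pos": [0,0,8],"roll": 0,"jaw": 1},{"delta_pos": [0,0,0],"roll": 0,"jaw": 1},{"delta_pos": [0,0,0],"roll": 0,"jaw": 1}]' --grip_force 80

```text
clock: 8.8
tool_pos: [484.8, 295.1, 42.3]
orientation: [3.141, -0.001, 1.526]
force: [0.2, -0.4, 0.6]
gripper_width: 1.001
```

Call:
send_rows --steps '[{"delta_pos": [-0.5,-0.5,6],"roll": 0,"jaw": 0.5},{"delta_pos": [0,0,0],"roll": 0,"jaw": -1},{"delta_pos": [0,0,0],"roll": 0,"jaw": -1},{"delta_pos": [0,0,0],"roll": 0,"jaw": -1},{"delta_pos": [0,0,0],"roll": 0,"jaw": -1}]'

```text
clock: 9.3
tool_pos: [484.1, 294.2, 36.3]
orientation: [3.141, 0.0, 1.526]
force: [-2.4, -1.5, 7.4]
gripper_width: 0.565
```

Call:
send_rows --steps '[{"delta_pos": [0,0,-5],"roll": 0,"jaw": -1},{"delta_pos": [0,0,-15],"roll": 0,"jaw": -1},{"delta_pos": [0,0,-20],"roll": 0,"jaw": -1},{"delta_pos": [0,0,-10],"roll": 0,"jaw": -1},{"delta_pos": [0,0,0],"roll": 0,"jaw": -1},{"delta_pos": [0,0,0],"roll": 0,"jaw": -1},{"delta_pos": [0,0,0],"roll": 0,"jaw": -1}]'

```text
clock: 10.0
tool_pos: [483.2, 293.7, 84.5]
orientation: [-3.14, 0.001, 1.526]
force: [-0.3, 0.2, -6.9]
gripper_width: 0.562
```

```bash
python3 - <<'E'
from h import *
s=state(); print({k:np.round(v,3) for k,v in s.items() if k in("clock","tool_pos","orientation","force","ft_torque","gripper_width")})
c=camera("top"); cv2.imwrite("pics/t5.png",c["frame"])
# balance: pan outline from top
h=cv2.cvtColor(c["frame"],cv2.COLOR_BGR2HSV)
for k in ("left_pan_top","right_pan_top"):
    for r in cut_out(k,c)[:1]:
        m=r["region"]; ps=np.argwhere(m)[:,::-1].astype(np.float32); rc=cv2.minAreaRect(ps)
        print(k,r["p"],m.sum(),rc,ray(c,*rc[0],120),[ray(c,u,v,120).tolist() for u,v in cv2.boxPoints(rc)])
cv2.imwrite("pics/t5c.png",cv2.resize(c["frame"][140:260,180:400],(792,432),interpolation=cv2.INTER_CUBIC)); np.savez("t5.npz",**{k:c[k] for k in("K","world_from_camera")})
E
```

```text
{'clock': np.float64(10.0), 'tool_pos': array([483.219, 293.652,  84.46 ]), 'orientation': array([-3.140e+00,  1.000e-03,  1.526e+00]), 'force': array([-0.3  ,  0.244, -6.907]), 'ft_torque': array([-0.024,  0.026,  0.012]), 'gripper_width': np.float64(0.562)}
right_pan_top 0.64 2186 ((325.0, 185.0), (48.0, 46.0), 90.0) [ 560.3 -159.4  120. ] [[637.2, -93.0, 120.0], [633.2, -234.0, 120.0], [485.1, -224.2, 120.0], [488.7, -86.1, 120.0]]
```

View pics/t5c.png

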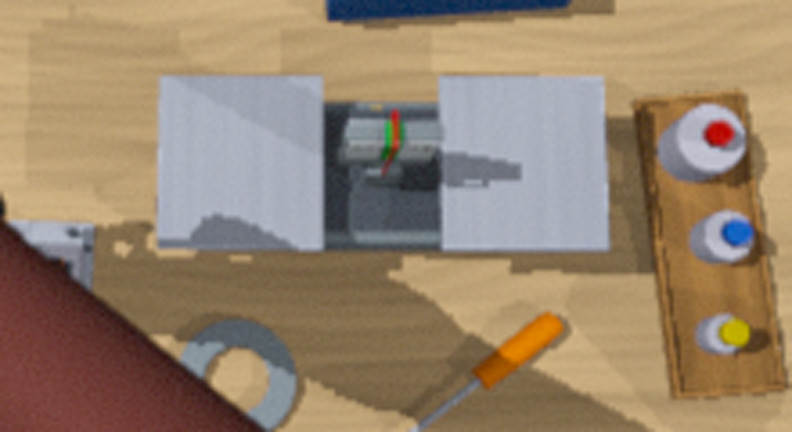

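Left pan in the crop spans (158,75)–(323,244) and the right pan (439,75)–(607,244). The beam is level.

```bash
python3 - <<'E'
from h import *
c=dict(np.load("t5.npz"))
for n,u,v in [("TL",158,75),("TR",323,75),("BL",157,243),("BR",323,243),("rTL",440,75),("rTR",604,75),("rBL",440,243),("rBR",607,243)]:
    print(n,ray(c,180+u/3.6,140+v/3.6,120))
E
```

```text
TL [644.7 147.9 120. ]
TR [640.6   6.3 120. ]
BL [499.5 150.5 120. ]
BR [495.8  10.9 120. ]
rTL [637.7 -93.7 120. ]
rTR [ 633.7 -233.3  120. ]
rBL [493.2 -87.  120. ]
rBR [ 489.6 -226.3  120. ]
```

Call:
send_rows --steps '[{"delta_pos": [0,0,-30],"roll": 0,"jaw": -1},{"delta_pos": [0,0,-40],"roll": 0,"jaw": -1},{"delta_pos": [-15,5,-35],"roll": 0,"jaw": -1},{"delta_pos": [-30,15,0],"roll": -0.018,"jaw": -1},{"delta_pos": [-38,18,0],"roll": 0,"jaw": -1},{"delta_pos": [-40,18,0],"roll": 0,"jaw": -1},{"delta_pos": [-40,18,0],"roll": 0,"jaw": -1},{"delta_pos": [-30,15,0],"roll": 0,"jaw": -1},{"delta_pos": [-20,6,0],"roll": 0,"jaw": -1},{"delta_pos": [0,0,0],"roll": 0,"jaw": -1}]'

```text
clock: 11.15
tool_pos: [572.9, 73.6, 189.3]
orientation: [-3.14, 0.002, 1.538]
force: [0.2, 0.1, -6.5]
gripper_width: 0.562
```

Call:
send_rows --steps '[{"delta_pos": [0,0,0],"roll": 0,"jaw": -1},{"delta_pos": [0,0,0],"roll": 0,"jaw": -1}]'

```text
clock: 11.35
tool_pos: [571.6, 79.7, 190.2]
orientation: [-3.141, -0.001, 1.545]
force: [0.2, 0.2, -6.8]
gripper_width: 0.562
```

```bash
python3 - <<'E'
from h import *
s=state(); print({k:np.round(v,3) for k,v in s.items() if k in("clock","tool_pos","orientation","force","ft_torque","gripper_width")})
c=camera("wrist"); cv2.imwrite("pics/w6.png",c["frame"]); np.savez("w6.npz",**{k:c[k] for k in("frame","K","world_from_camera")})
for k in ("left_pan_top","slide_centre"):
    for r in find_in(k,c)[:1]: print(k,np.round(r["xyz"],1),r["p"])
E
```

```text
{'clock': np.float64(11.35), 'tool_pos': array([571.634,  79.707, 190.173]), 'orientation': array([-3.141e+00, -1.000e-03,  1.545e+00]), 'force': array([ 0.197,  0.159, -6.843]), 'ft_torque': array([ 0.155,  0.042, -0.032]), 'gripper_width': np.float64(0.562)}
left_pan_top [530.8 106.2 115.3] 0.62
slide_centre [574.8 104.3 195.6] 0.82
```

View pics/w6.png

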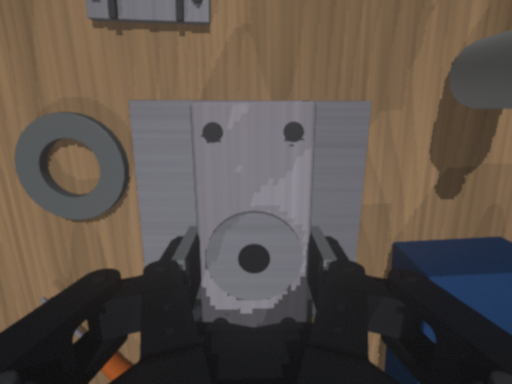

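```bash
python3 - <<'E'
from h import *
c=dict(np.load("w6.npz"))
for n,u,v,z in [("panTL",131,100,120),("panTR",370,100,120),("panL",140,255,120),("panR",359,250,120),("slTL",192,102,191.9),("slTR",314,102,191.9),("disc",254,258,191.9)]: print(n,ray(c,u,v,z))
s=state();print(s["tool_pos"].round(1) if hasattr(s["tool_pos"],"round") else s["tool_pos"])
E
```

```text
panTL [497.2 151.2 120. ]
panTR [645.2 147.6 120. ]
panL [490.2  45.8 120. ]
panR [644.9  46.1 120. ]
slTL [548.9 147.7 191.9]
slTR [597.  146.6 191.9]
disc [571.7  79.3 191.9]
[571.8  79.5 190.4]
```

Call:
send_rows --steps '[{"delta_pos": [1,-2,10],"roll": 0,"jaw": -1},{"delta_pos": [0,0,15],"roll": 0,"jaw": -1},{"delta_pos": [0,0,12],"roll": 0,"jaw": -1},{"delta_pos": [0,0,6],"roll": 0,"jaw": -1},{"delta_pos": [0,0,5],"roll": 0,"jaw": -1},{"delta_pos": [0,0,5],"roll": 0,"jaw": -1},{"delta_pos": [0,0,5],"roll": 0,"jaw": -1},{"delta_pos": [0,0,3],"roll": 0,"jaw": -1},{"delta_pos": [0,0,0],"roll": 0,"jaw": -1},{"delta_pos": [0,0,0],"roll": 0,"jaw": -1}]'

```text
clock: 12.5
tool_pos: [570.4, 79.3, 129.6]
orientation: [3.141, -0.0, 1.544]
force: [-0.0, -1.8, -4.0]
gripper_width: 0.564
```

Call:
send_rows --steps '[{"delta_pos": [0,0,2.5],"roll": 0,"jaw": -1},{"delta_pos": [0,0,0],"roll": 0,"jaw": -1},{"delta_pos": [0,0,0],"roll": 0,"jaw": -1}]'

```text
clock: 12.8
tool_pos: [570.5, 79.3, 127.2]
orientation: [3.141, -0.0, 1.544]
force: [0.3, -1.7, -1.9]
gripper_width: 0.563
```

Call:
send_rows --steps '[{"delta_pos": [0,0,0],"roll": 0,"jaw": 0.5},{"delta_pos": [0,0,0],"roll": 0,"jaw": 1},{"delta_pos": [0,0,0],"roll": 0,"jaw": 1},{"delta_pos": [0,0,-20],"roll": 0,"jaw": 1},{"delta_pos": [0,0,-40],"roll": 0,"jaw": 1},{"delta_pos": [0,0,-45],"roll": 0,"jaw": 1},{"delta_pos": [0,0,-45],"roll": 0,"jaw": 1},{"delta_pos": [0,0,-45],"roll": 0,"jaw": 1},{"delta_pos": [0,0,-15],"roll": 0,"jaw": 1},{"delta_pos": [0,0,0],"roll": 0,"jaw": 1}]'

```text
clock: 13.8
tool_pos: [571.1, 80.1, 339.5]
orientation: [3.137, -0.001, 1.544]
force: [1.1, 0.1, -0.0]
gripper_width: 0.996
```

```bash
python3 - <<'E'
from h import *
s=state(); print({k:np.round(v,3) for k,v in s.items() if k in("clock","tool_pos","orientation","joint_pos","force")})
a=camera("wrist"); b=camera("side")
cv2.imwrite("pics/m7.png",np.hstack([cv2.resize(a["frame"],(400,300)),cv2.resize(b["frame"][120:370,170:360],(380,500))[:300]]))
np.savez("w7.npz",**{k:a[k] for k in("frame","K","world_from_camera")})
# knobs from first wrist picture colours, tops known
t=camera("top")
h=cv2.cvtColor(t["frame"],cv2.COLOR_BGR2HSV)
for n,lo,hi,z in [("w500",(0,170,90),(6,255,255),88),("w200",(108,150,90),(118,255,255),69),("w100",(24,150,90),(32,255,255),58)]:
    m=cv2.inRange(h,lo,hi); m[:, :350]=0; k,l,st,ce=cv2.connectedComponentsWithStats(m)
    for i in range(1,k):
        if 15<st[i,4]<200: print(n,ce[i].round(1),st[i,4],ray(t,*ce[i],z))
E
```

```text
{'clock': np.float64(13.8), 'joint_pos': array([ 0.443,  0.228, -0.786,  1.474,  0.162,  1.502, -0.367]), 'tool_pos': array([571.08 ,  80.051, 339.532]), 'orientation': array([ 3.137e+00, -1.000e-03,  1.544e+00]), 'force': array([ 1.101,  0.116, -0.018])}
w500 [379.4 176.8] 29 [ 587.5 -337.1   88. ]
w200 [352.1   1.6] 17 [1211.5 -298.9   69. ]
w200 [381.    7.1] 44 [1186.9 -396.8   69. ]
w200 [417.8   3.1] 17 [1197.4 -524.    69. ]
w200 [443.1   1.5] 16 [1200.3 -610.8   69. ]
w200 [450.7   3.4] 20 [1191.9 -636.    69. ]
w200 [474.2   5.8] 48 [1180.2 -714.7   69. ]
w200 [425.3   8.8] 20 [1174.9 -547.4   69. ]
w200 [434.    7.8] 25 [1177.6 -577.3   69. ]
w200 [360.3  10.7] 22 [1176.1 -324.8   69. ]
w200 [448.7  15.6] 33 [1146.5 -624.1   69. ]
w200 [384.4  17.5] 28 [1147.4 -405.3   69. ]
w200 [472.6  16.2] 27 [1141.2 -704.8   69. ]
w200 [371.7  24.1] 71 [1124.1 -360.1   69. ]
w200 [506.1  20.5] 17 [1121.1 -815.5   69. ]
w200 [485.5  24.1] 23 [1110.2 -744.6   69. ]
w200 [410.2  31.6] 106 [1091.5 -487.9   69. ]
w200 [431.6  26.6] 17 [1107.3 -562.2   69. ]
w200 [474.5  32.9] 24 [1079.  -70
[... 344 characters left out ...]
] 41 [1040.1 -483.5   69. ]
w200 [483.8  48.3] 65 [1021.7 -727.6   69. ]
w200 [371.9  45.3] 18 [1045.5 -354.6   69. ]
w200 [508.5  46.7] 23 [1024.7 -810.6   69. ]
w200 [436.7  50.7] 21 [1018.3 -569.9   69. ]
w200 [430.4  51.5] 18 [1016.2 -548.9   69. ]
w200 [394.  54.] 21 [1011.2 -426.3   69. ]
w200 [500.7  56.8] 29 [ 989.  -779.8   69. ]
w200 [493.6  58.3] 19 [ 984.5 -755.6   69. ]
w200 [353.1  60.9] 17 [ 990.9 -287.3   69. ]
w200 [358.5  63.3] 39 [ 981.8 -304.8   69. ]
w200 [397.2  60.7] 18 [ 986.7 -434.7   69. ]
w200 [410.6  62.5] 44 [ 978.6 -478.9   69. ]
w200 [481.9  60.5] 22 [ 977.7 -716.    69. ]
w200 [383.9 204.3] 30 [ 502.5 -350.8   69. ]
w100 [383.7 232.1] 47 [ 416.  -346.9   58. ]
```

View pics/m7.png

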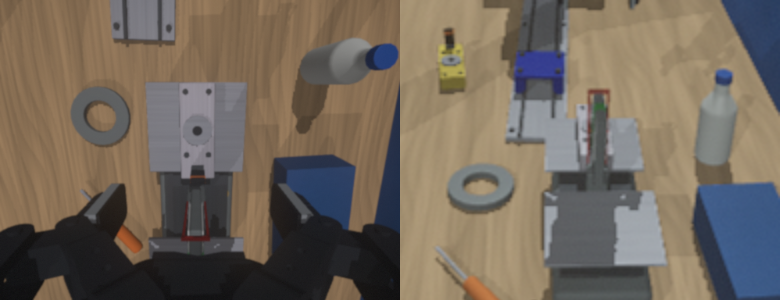

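Call:
send_rows --steps '[{"delta_pos": [-30,2.2,0],"roll": 0,"jaw": 0.5},{"delta_pos": [-45,3,0],"roll": 0,"jaw": 0},{"delta_pos": [-45,3,0],"roll": 0,"jaw": 0},{"delta_pos": [-45,3,0],"roll": 0,"jaw": 0},{"delta_pos": [-45,3,0],"roll": 0,"jaw": 0},{"delta_pos": [-45,3,0],"roll": 0,"jaw": 0},{"delta_pos": [-45,3,0],"roll": 0,"jaw": 0},{"delta_pos": [-45,3,20],"roll": 0,"jaw": 0},{"delta_pos": [-45,3,40],"roll": 0,"jaw": 0},{"delta_pos": [-27,1,40],"roll": 0,"jaw": 0}]'

```text
clock: 14.95
tool_pos: [584.9, -333.8, 241.3]
orientation: [-3.141, 0.001, 1.541]
force: [-0.1, -1.0, -0.8]
gripper_width: 0.502
```

Call:
send_rows --steps '[{"delta_pos": [0,0,30],"roll": 0,"jaw": 0},{"delta_pos": [0,0,20],"roll": 0,"jaw": 0},{"delta_pos": [0,0,0],"roll": 0,"jaw": 0},{"delta_pos": [0,0,0],"roll": 0,"jaw": 0}]'

```text
clock: 15.35
tool_pos: [585.4, -330.1, 193.0]
orientation: [-3.14, -0.001, 1.544]
force: [-0.0, -0.4, 1.5]
gripper_width: 0.502
```

```bash
python3 - <<'E'
from h import *
s=state(); print({k:np.round(v,3) for k,v in s.items() if k in("clock","tool_pos","orientation","joint_pos","force")})
c=camera("wrist"); cv2.imwrite("pics/w8.png",c["frame"]); np.savez("w8.npz",**{k:c[k] for k in("frame","K","world_from_camera")})
h=cv2.cvtColor(c["frame"],cv2.COLOR_BGR2HSV)
for n,hr,z in [("w500",((0,150,70),(7,255,255)),96),("w200",((108,150,70),(122,255,255)),77),("w100",((22,150,70),(33,255,255)),66)]:
    m=cv2.inRange(h,*hr); k,l,st,ce=cv2.connectedComponentsWithStats(m); i=1+st[1:,4].argmax() if k>1 else None
    if i: print(n,ce[i].round(1),st[i],ray(c,*ce[i],z-4))
E
```

```text
{'clock': np.float64(15.35), 'joint_pos': array([ 0.849,  0.469, -0.554,  1.45 ,  0.249,  1.295,  0.249]), 'tool_pos': array([ 585.447, -330.111,  192.964]), 'orientation': array([-3.140e+00, -1.000e-03,  1.544e+00]), 'force': array([-0.019, -0.403,  1.526])}
w500 [257.4 204.6] [244 191  28  28 612] [ 587.9 -338.4   92. ]
w200 [480.5  27.2] [ 448    0   64   57 3325] [ 754.1 -212.4   73. ]
w100 [ 62.3 207.6] [ 48 195  33  27 637] [ 414.8 -346.6   62. ]
```

Call:
send_rows --steps '[{"delta_pos": [-8.2,2.7,20],"roll": 0,"jaw": 0},{"delta_pos": [0,0,35],"roll": 0,"jaw": 0},{"delta_pos": [0,0,30],"roll": 0,"jaw": 0},{"delta_pos": [0,0,13],"roll": 0,"jaw": 0},{"delta_pos": [0,0,3],"roll": 0,"jaw": 0},{"delta_pos": [0,0,0],"roll": 0,"jaw": 0}]' --grip_force 50

```text
clock: 16.0
tool_pos: [588.9, -339.0, 93.5]
orientation: [3.141, 0.0, 1.544]
force: [-0.4, -0.8, 0.6]
gripper_width: 0.502
```

Call:
send_rows --steps '[{"delta_pos": [0,0,0],"roll": 0,"jaw": -1},{"delta_pos": [0,0,0],"roll": 0,"jaw": -1},{"delta_pos": [0,0,0],"roll": 0,"jaw": -1},{"delta_pos": [0,0,0],"roll": 0,"jaw": -1}]'

```text
clock: 16.4
tool_pos: [588.9, -339.3, 94.6]
orientation: [3.14, 0.001, 1.544]
force: [-3.5, 0.5, 5.6]
gripper_width: 0.257
```

Call:
send_rows --steps '[{"delta_pos": [0,0,-10],"roll": 0,"jaw": -1},{"delta_pos": [0,0,-35],"roll": 0,"jaw": -1},{"delta_pos": [0,0,-45],"roll": 0,"jaw": -1},{"delta_pos": [0,0,-45],"roll": 0,"jaw": -1},{"delta_pos": [17,-6,-35],"roll": 0,"jaw": -1},{"delta_pos": [35,-13,0],"roll": 0,"jaw": -1},{"delta_pos": [40,-14,0],"roll": 0,"jaw": -1},{"delta_pos": [40,-14,0],"roll": 0,"jaw": -1},{"delta_pos": [30,-11,0],"roll": 0,"jaw": -1},{"delta_pos": [15,-5,0],"roll": 0,"jaw": -1}]'

```text
clock: 17.4
tool_pos: [529.2, -156.4, 263.3]
orientation: [-3.142, 0.0, 1.548]
force: [0.1, -0.0, -4.6]
gripper_width: 0.254
```

Call:
send_rows --steps '[{"delta_pos": [0,0,0],"roll": 0,"jaw": -1},{"delta_pos": [0,0,0],"roll": 0,"jaw": -1},{"delta_pos": [0,0,0],"roll": 0,"jaw": -1}]'

```text
clock: 17.7
tool_pos: [530.1, -161.6, 262.6]
orientation: [-3.141, 0.0, 1.542]
force: [1.1, 0.9, -5.3]
gripper_width: 0.26
```

```bash
python3 - <<'E'
from h import *
s=state(); print({k:np.round(v,3) for k,v in s.items() if k in("clock","tool_pos","orientation","force","gripper_width")})
c=camera("wrist"); cv2.imwrite("pics/w9.png",c["frame"])
for p in ([563,-160.5,139],[531,-160.5,139],[488,-90,139],[638,-90,139]): print(pix(c,p))
E
```

```text
{'clock': np.float64(17.7), 'tool_pos': array([ 530.067, -161.617,  262.596]), 'orientation': array([-3.141,  0.   ,  1.542]), 'force': array([ 1.08 ,  0.88 , -5.263]), 'gripper_width': np.float64(0.26)}
[292.7 184.6]
[254.9 185.6]
[197.8 100.3]
[389.1  94.8]
```

View pics/w9.png

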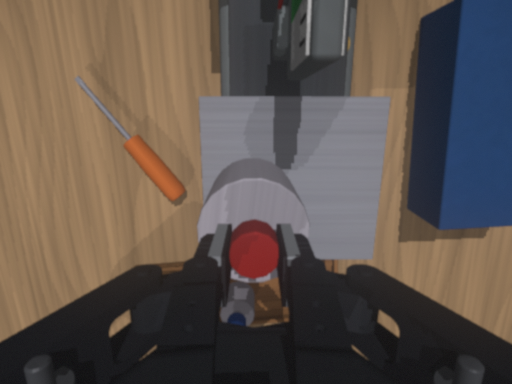

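The weight hangs upright and the pan's edges are where predicted. Lowering it now.

Call:
send_rows --steps '[{"delta_pos": [0,0,12],"roll": 0,"jaw": -1},{"delta_pos": [0,0,12],"roll": 0,"jaw": -1},{"delta_pos": [0,0,6],"roll": 0,"jaw": -1},{"delta_pos": [0,0,4],"roll": 0,"jaw": -1},{"delta_pos": [0,0,3],"roll": 0,"jaw": -1},{"delta_pos": [0,0,2],"roll": 0,"jaw": -1},{"delta_pos": [0,0,0],"roll": 0,"jaw": -1},{"delta_pos": [0,0,0],"roll": 0,"jaw": -1}]'

```text
clock: 18.55
tool_pos: [530.2, -160.3, 224.0]
orientation: [3.141, 0.0, 1.544]
force: [-2.4, -0.2, 0.8]
gripper_width: 0.258
```

Call:
send_rows --steps '[{"delta_pos": [0,0,0],"roll": 0,"jaw": -0.3},{"delta_pos": [0,0,0],"roll": 0,"jaw": 0},{"delta_pos": [0,0,0],"roll": 0,"jaw": 0},{"delta_pos": [0,0,-15],"roll": 0,"jaw": 0},{"delta_pos": [0,0,-40],"roll": 0,"jaw": 0},{"delta_pos": [-10,-2,-15],"roll": 0,"jaw": 0},{"delta_pos": [-40,-5,0],"roll": 0,"jaw": 0},{"delta_pos": [-45,-6,0],"roll": 0,"jaw": 0},{"delta_pos": [-45,-6,20],"roll": 0,"jaw": 0},{"delta_pos": [-40,-5,40],"roll": 0,"jaw": 0}]'

```text
clock: 19.55
tool_pos: [502.3, -338.9, 241.3]
orientation: [3.137, 0.004, 1.541]
force: [1.4, -0.5, 0.2]
gripper_width: 0.496
```

Call:
send_rows --steps '[{"delta_pos": [0,0,40],"roll": 0,"jaw": 0},{"delta_pos": [0,0,15],"roll": 0,"jaw": 0},{"delta_pos": [0,0,0],"roll": 0,"jaw": 0},{"delta_pos": [0,0,0],"roll": 0,"jaw": 0}]'

```text
clock: 19.95
tool_pos: [503.3, -333.9, 185.5]
orientation: [3.14, 0.001, 1.546]
force: [-0.1, -0.3, 0.4]
gripper_width: 0.5
```

```bash
python3 - <<'E'
from h import *
s=state(); print({k:np.round(v,3) for k,v in s.items() if k in("clock","tool_pos","orientation","joint_pos","force")})
c=camera("wrist"); b=camera("side"); 
cv2.imwrite("pics/m10.png",np.hstack([cv2.resize(c["frame"],(400,300)),cv2.resize(b["frame"][155:280,225:325],(400,500),interpolation=cv2.INTER_CUBIC)[:300]]))
h=cv2.cvtColor(c["frame"],cv2.COLOR_BGR2HSV)
for n,hr,z in [("w200",((108,150,70),(122,255,255)),77),("w100",((22,150,70),(33,255,255)),66)]:
    m=cv2.inRange(h,*hr); k,l,st,ce=cv2.connectedComponentsWithStats(m)
    for i in range(1,k):
        if st[i,4]>150: print(n,ce[i].round(1),st[i],ray(c,*ce[i],z-4))
E
```

```text
{'clock': np.float64(19.95), 'joint_pos': array([ 0.955,  0.33 , -0.542,  1.641,  0.179,  1.218,  0.35 ]), 'tool_pos': array([ 503.267, -333.936,  185.51 ]), 'orientation': array([3.140e+00, 1.000e-03, 1.546e+00]), 'force': array([-0.141, -0.342,  0.416])}
w200 [253.7 213.3] [242 201  25  25 494] [ 502.9 -353.6   73. ]
w100 [151.6 203.7] [137 190  29  28 621] [ 415.5 -346.8   62. ]
```

View pics/m10.png

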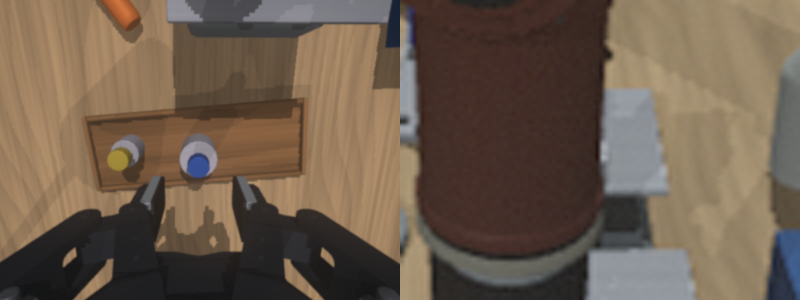

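Call:
send_rows --steps '[{"delta_pos": [-19.5,0,20],"roll": 0,"jaw": 0},{"delta_pos": [0,0,40],"roll": 0,"jaw": 0},{"delta_pos": [0,0,35],"roll": 0,"jaw": 0},{"delta_pos": [0,0,14],"roll": 0,"jaw": 0},{"delta_pos": [0,0,3],"roll": 0,"jaw": 0},{"delta_pos": [0,0,0],"roll": 0,"jaw": 0}]'

```text
clock: 20.65
tool_pos: [502.4, -354.4, 73.0]
orientation: [3.14, 0.001, 1.544]
force: [0.1, -0.1, 1.3]
gripper_width: 0.499
```

Call:
send_rows --steps '[{"delta_pos": [0,0,0],"roll": 0,"jaw": -1},{"delta_pos": [0,0,0],"roll": 0,"jaw": -1},{"delta_pos": [0,0,0],"roll": 0,"jaw": -1},{"delta_pos": [0,0,0],"roll": 0,"jaw": -1}]'

```text
clock: 21.05
tool_pos: [502.7, -354.8, 73.7]
orientation: [3.139, 0.002, 1.544]
force: [0.2, 0.3, 6.9]
gripper_width: 0.266
```

Call:
send_rows --steps '[{"delta_pos": [0,0,-10],"roll": 0,"jaw": -1},{"delta_pos": [0,0,-40],"roll": 0,"jaw": -1},{"delta_pos": [0,0,-45],"roll": 0,"jaw": -1},{"delta_pos": [0,0,-45],"roll": 0,"jaw": -1},{"delta_pos": [0,10,-45],"roll": 0,"jaw": -1},{"delta_pos": [17,26,-41],"roll": 0,"jaw": -1},{"delta_pos": [40,30,0],"roll": 0,"jaw": -1},{"delta_pos": [45,20,0],"roll": 0,"jaw": -1},{"delta_pos": [45,10,0],"roll": 0,"jaw": -1},{"delta_pos": [35,0,0],"roll": 0,"jaw": -1}]'

```text
clock: 22.05
tool_pos: [602.5, -171.2, 297.0]
orientation: [3.141, -0.001, 1.547]
force: [0.4, 0.2, -1.8]
gripper_width: 0.257
```

Call:
send_rows --steps '[{"delta_pos": [15,0,0],"roll": 0,"jaw": -1},{"delta_pos": [0,0,0],"roll": 0,"jaw": -1},{"delta_pos": [0,0,0],"roll": 0,"jaw": -1},{"delta_pos": [0,0,0],"roll": 0,"jaw": -1}]'

```text
clock: 22.45
tool_pos: [601.5, -162.7, 296.3]
orientation: [-3.141, 0.001, 1.541]
force: [-0.3, 0.4, -2.8]
gripper_width: 0.257
```

```bash
python3 - <<'E'
from h import *
s=state(); print({k:np.round(v,3) for k,v in s.items() if k in("clock","tool_pos","orientation","force","gripper_width")})
c=camera("wrist"); cv2.imwrite("pics/w11.png",c["frame"])
E
```

```text
{'clock': np.float64(22.45), 'tool_pos': array([ 601.546, -162.697,  296.312]), 'orientation': array([-3.141e+00,  1.000e-03,  1.541e+00]), 'force': array([-0.309,  0.383, -2.812]), 'gripper_width': np.float64(0.257)}
```

View pics/w11.png

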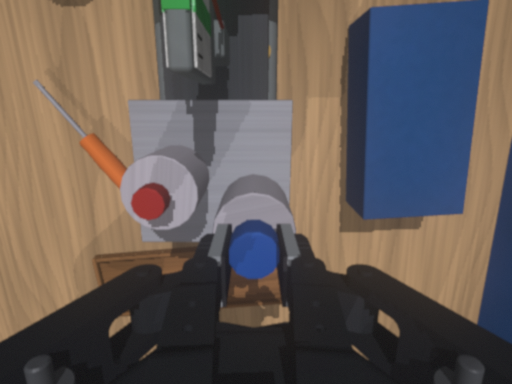

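Call:
send_rows --steps '[{"delta_pos": [2,2,30],"roll": 0,"jaw": -1},{"delta_pos": [0,0,35],"roll": 0,"jaw": -1},{"delta_pos": [0,0,18],"roll": 0,"jaw": -1},{"delta_pos": [0,0,8],"roll": 0,"jaw": -1},{"delta_pos": [0,0,5],"roll": 0,"jaw": -1},{"delta_pos": [0,0,5],"roll": 0,"jaw": -1},{"delta_pos": [0,0,3],"roll": 0,"jaw": -1},{"delta_pos": [0,0,0],"roll": 0,"jaw": -1},{"delta_pos": [0,0,0],"roll": 0,"jaw": -1},{"delta_pos": [0,0,0],"roll": 0,"jaw": -1}]'

```text
clock: 23.5
tool_pos: [604.2, -158.4, 192.8]
orientation: [3.141, 0.0, 1.544]
force: [0.1, -0.1, -1.5]
gripper_width: 0.261
```

Call:
send_rows --steps '[{"delta_pos": [0,0,4],"roll": 0,"jaw": -1},{"delta_pos": [0,0,3],"roll": 0,"jaw": -1},{"delta_pos": [0,0,0],"roll": 0,"jaw": -1},{"delta_pos": [0,0,0],"roll": 0,"jaw": -1},{"delta_pos": [0,0,0],"roll": 0,"jaw": -1}]'

```text
clock: 24.0
tool_pos: [604.0, -158.3, 185.3]
orientation: [-3.142, -0.0, 1.544]
force: [-0.0, -0.1, -0.2]
gripper_width: 0.26
```

Call:
send_rows --steps '[{"delta_pos": [0,0,0],"roll": 0,"jaw": -0.35},{"delta_pos": [0,0,0],"roll": 0,"jaw": -0.15},{"delta_pos": [0,0,0],"roll": 0,"jaw": -0.15},{"delta_pos": [0,0,-15],"roll": 0,"jaw": -0.15},{"delta_pos": [0,0,-40],"roll": 0,"jaw": -0.15},{"delta_pos": [0,0,-45],"roll": 0,"jaw": -0.15},{"delta_pos": [14,-36,-15],"roll": 0,"jaw": 0},{"delta_pos": [17,-45,0],"roll": 0,"jaw": 0},{"delta_pos": [17,-45,0],"roll": 0,"jaw": 0},{"delta_pos": [16,-40,0],"roll": 0,"jaw": 0}]'

```text
clock: 25.0
tool_pos: [438.2, -88.7, 301.2]
orientation: [3.141, 0.001, 1.544]
force: [0.3, 0.6, 0.1]
gripper_width: 0.499
```

Call:
send_rows --steps '[{"delta_pos": [0,0,0],"roll": 0,"jaw": 0},{"delta_pos": [0,0,0],"roll": 0,"jaw": 0},{"delta_pos": [0,0,0],"roll": 0,"jaw": 0},{"delta_pos": [0,0,0],"roll": 0,"jaw": 0},{"delta_pos": [0,0,0],"roll": 0,"jaw": 0}]'

```text
clock: 25.5
tool_pos: [440.4, -90.1, 300.0]
orientation: [-3.141, -0.001, 1.544]
force: [-0.2, -0.2, 0.1]
gripper_width: 0.501
```

```bash
python3 - <<'E'
from h import *
s=state(); print({k:np.round(v,3) for k,v in s.items() if k in("clock","tool_pos","orientation","force","gripper_width")})
c=camera("wrist"); cv2.imwrite("pics/w12.png",c["frame"]); np.savez("w12.npz",**{k:c[k] for k in("frame","K","world_from_camera")})
u,v=pix(c,[529,-40.5,200]).astype(int); print(u,v,[pix(c,[529,-40.5,z]).tolist() for z in (252,120)])
x0=max(0,min(512-200,u-100)); y0=max(0,min(384-150,v-75)); print(x0,y0)
cv2.imwrite("pics/w12c.png",cv2.resize(c["frame"][y0:y0+150,x0:x0+200],(800,600),interpolation=cv2.INTER_CUBIC))
E
```

```text
{'clock': np.float64(25.5), 'tool_pos': array([440.382, -90.055, 300.047]), 'orientation': array([-3.141e+00, -1.000e-03,  1.544e+00]), 'force': array([-0.215, -0.169,  0.084]), 'gripper_width': np.float64(0.501)}
373 126 [[408.5, 132.2], [343.0, 121.5]]
273 51
```

The picture limit is used up, so I'll read the needle numerically, projecting red and green pixels onto the dial plane.

```bash
python3 - <<'E'
from h import *
c=dict(np.load("w12.npz")); f=c["frame"]
h=cv2.cvtColor(f,cv2.COLOR_BGR2HSV)
R=cv2.inRange(h,(0,130,60),(8,255,255))|cv2.inRange(h,(172,130,60),(180,255,255)); G=cv2.inRange(h,(40,90,40),(85,255,255))
for n,m in(("R",R),("G",G)):
    k,l,st,ce=cv2.connectedComponentsWithStats(m,connectivity=8)
    for i in range(1,k):
        if st[i,4]>5: print(n,st[i],ce[i].round(1))
L={0:".",1:"R",2:"G",3:"w",4:"k"}
w=cv2.inRange(h,(0,0,150),(180,60,255)); d=cv2.inRange(h,(0,0,0),(180,255,60))
for v in range(85,180,2):
    print(v,"".join("R" if R[v,u] else "G" if G[v,u] else "w" if w[v,u] else "k" if d[v,u] else "." for u in range(325,425)))
E
```

```text
R [375 123 129  19 698] [453.9 135. ]
R [353 259  26  19 314] [365.7 268. ]
G [401 116  51  18 606] [427.5 123.3]
G [453 117  31  17 443] [468.1 125.3]
85 kkkkkkkkkkkkkkkkkkkkkkkkkkkkkkkkkkkkkkkkkkkkkkkkkkkkkkkkkkkkkkkkkkkkkkkkkkkkkkkk....................
87 kkkkkkkkkkkkkkkkkkkkkkkkkkkkkkkkkkkkkkkkkkkkkkkkkkkkkkkkkkkkkkkkkkkkkkkkkkkkkkkk....................
89 kkkkkkkkkkkkkkkkkkkkkkkkkkkkkkkkkkkkkkkkkkkkkkkkkkkkkkkkkkkkkkkkkkkkkkkkkkkkkkkk....................
91 kkkkkkkkkkkkkkkkkkkkkkkkkkkkkkkkkkkkkkkkkkkkkkkkkkkkkkkkkkkkkkkkkkkkkkkkkkkkkkk.....................
93 kkkkkkkkkkkkkkkkkkkkkkkkkkkkkkkkkkkkkkkkkkkkkkkkkkkkkkkkkkkkkkkkkkkkkkkkkkkkkkk.....................
95 kkkkkkkkkkkkkkkkkkkkkkkkkkkkkkkkkkkkkkkkkkkkkkkkkkkkkkkkkkkkkkkkkkkkkkkkkkkkkkk.....................
97 ....................kkkkkkkkkkkkkkkkkkkkkkkkkkkkkkkkkkkkkkkkkkkkkkkkkkkkkkkkkkk.....................
99 ...................kkkkkkkkkkkkkkkkkkkkkkkkkkkkkkkkkkkkkkkkkkkkkkkkkkkkkkkkkkk......................
101 ...................kkkkkkkkkkkkkkkkkkkkkkkkkkkkkkkkkkkkkkkkkkkkkkkkkkkkkkkkkkk......................
103 .......
[... 3383 characters left out ...]
kkkkkkkkkk...kkkk.....................................................
169 ...............................kkkkkkkk....kkk......................................................
171 ....................................................................................................
173 ....................................................................................................
175 ....................................................................................................
177 ....................................................................................................
179 ....................................................................................................
```

```bash
cat > tilt.py <<'E'
from h import *
from scipy.optimize import brentq
def tilt(c,show=True,xn=526.0):
    W=np.array(c["world_from_camera"]);o=W[:3,3]
    def onx(u,v,x):
        d=W[:3,:3]@np.linalg.inv(c["K"])@[u,v,1.]; return o+d*(x-o[0])/d[0]
    h=cv2.cvtColor(c["frame"],cv2.COLOR_BGR2HSV)
    R=cv2.inRange(h,(0,110,50),(8,255,255))|cv2.inRange(h,(172,110,50),(180,255,255)); G=cv2.inRange(h,(40,90,40),(85,255,255))
    P=[]
    for u in range(340,512):
        r=np.flatnonzero(R[90:180,u])+90; g=np.flatnonzero(G[90:180,u])+90
        if show and len(r)+len(g) and u%4==0: print(u,"R",(r.min(),r.max()) if len(r) else "","G",(g.min(),g.max()) if len(g) else "")
        if 378<=u<=425 and len(r): P.append(onx(u,r.mean(),xn))
    P=np.array(P); a=np.polyfit(P[:,2],P[:,1],1)
    return a, P[[0,-1]].round(1).tolist()
if __name__=="__main__":
    c=dict(np.load("w12.npz"))
    for xn in (522,526,530): print(tilt(c,xn==522,xn))
E
python3 tilt.py
```

```text
376 R (np.int64(123), np.int64(124)) G 
380 R (np.int64(123), np.int64(125)) G 
384 R (np.int64(124), np.int64(126)) G 
388 R (np.int64(124), np.int64(127)) G 
392 R (np.int64(125), np.int64(128)) G 
396 R (np.int64(125), np.int64(128)) G 
400 R (np.int64(126), np.int64(129)) G 
404 R (np.int64(127), np.int64(130)) G (np.int64(116), np.int64(125))
408 R (np.int64(128), np.int64(131)) G (np.int64(117), np.int64(126))
412 R (np.int64(129), np.int64(131)) G (np.int64(117), np.int64(133))
416 R (np.int64(129), np.int64(132)) G (np.int64(117), np.int64(127))
420 R (np.int64(130), np.int64(133)) G (np.int64(117), np.int64(128))
424 R (np.int64(131), np.int64(134)) G (np.int64(118), np.int64(128))
428 R (np.int64(131), np.int64(135)) G (np.int64(118), np.int64(129))
432 R (np.int64(132), np.int64(135)) G (np.int64(118), np.int64(130))
436 R (np.int64(133), np.int64(136)) G (np.int64(118), np.int64(131))
440 R (np.int64(133), np.int64(137)) G (np.int64(118), np.int64(131))
444 R (np.int64(134), np.int64(138)) G (np.int64(118), np.int64(132))
448 R (np.int64(135), np.int64(140)) G (np.int64(1
[... 325 characters left out ...]
np.int64(133))
472 R (np.int64(135), np.int64(141)) G (np.int64(118), np.int64(133))
476 R (np.int64(135), np.int64(141)) G (np.int64(118), np.int64(133))
480 R (np.int64(134), np.int64(141)) G (np.int64(117), np.int64(132))
484 R (np.int64(133), np.int64(141)) G 
488 R (np.int64(133), np.int64(141)) G 
492 R (np.int64(134), np.int64(141)) G 
496 R (np.int64(134), np.int64(141)) G 
500 R (np.int64(134), np.int64(141)) G 
(array([-2.05366524e-02, -3.22746233e+01]), [[522.0, -36.9, 225.1], [522.0, -38.1, 281.8]])
(array([-2.05366524e-02, -3.31034939e+01]), [[526.0, -37.5, 215.0], [526.0, -38.8, 274.5]])
(array([-2.05366524e-02, -3.39323645e+01]), [[530.0, -38.1, 204.9], [530.0, -39.5, 267.2]])
```

```bash
python3 - <<'E'
from h import *
c=dict(np.load("w12.npz")); W=c["world_from_camera"];o=W[:3,3]
def onx(u,v,x):
    d=W[:3,:3]@np.linalg.inv(c["K"])@[u,v,1.]; return (o+d*(x-o[0])/d[0]).round(1)
print("cam",o.round(1))
for v in (117.5,133): print("green top z252",ray(c,467,v,252))
for p in ((404,116),(404,131.5),(412,133),(412,117)): print("green face",onx(*p,551))
for x in (543,547): print("needle",x,[onx(u,v,x).tolist() for u,v in ((376,123.5),(404,128.5),(448,137))])
for z in (252,260,268,275): print("bar",z,ray(c,455,137.5,z),ray(c,500,137.5,z))
E
```

```text
cam [442.1 -24.5 427.8]
green top z252 [560.8 -33.2 252. ]
green top z252 [562.1 -41.8 252. ]
green face [551.  -33.6 198.4]
green face [551.  -44.5 200.8]
green face [551.  -44.7 212.5]
green face [551.  -34.  210.2]
needle 543 [[543.0, -40.3, 167.7], [543.0, -41.1, 217.0], [543.0, -42.2, 265.9]]
needle 547 [[547.0, -40.9, 157.3], [547.0, -41.8, 208.7], [547.0, -42.9, 259.5]]
bar 252 [555.7 -44.1 252. ] [581.2 -44.8 252. ]
bar 260 [550.5 -43.2 260. ] [574.8 -43.8 260. ]
bar 268 [545.3 -42.3 268. ] [568.5 -42.9 268. ]
bar 275 [540.8 -41.6 275. ] [563.  -42.1 275. ]
```

Call:
send_rows --steps '[{"delta_pos": [0,0,0],"roll": 0,"jaw": 0},{"delta_pos": [0,0,0],"roll": 0,"jaw": 0},{"delta_pos": [0,0,0],"roll": 0,"jaw": 0},{"delta_pos": [0,0,0],"roll": 0,"jaw": 0},{"delta_pos": [0,0,0],"roll": 0,"jaw": 0},{"delta_pos": [0,0,0],"roll": 0,"jaw": 0},{"delta_pos": [0,0,0],"roll": 0,"jaw": 0}]'

```text
clock: 26.25
tool_pos: [439.8, -89.9, 300.3]
orientation: [3.142, 0.0, 1.544]
force: [0.8, -0.3, -0.7]
gripper_width: 0.499
```

```bash
python3 - <<'E'
from tilt import *
for i in range(2): print(tilt(camera("wrist"),False,545))
for n in ("side","top"):
    c=camera(n)
    for k in "slide_centre pull_tab w500_centre w200_centre w100_centre".split():
        for r in find_in(k,c)[:2]: print(n,k,np.round(r["xyz"],1),round(r["p"],2))
s=state(); print(np.round(s["force"],2),s["clock"])
E
```

```text
(array([-2.12498604e-02, -3.68935223e+01]), [[545.0, -40.6, 165.8], [545.0, -42.1, 239.1]])
(array([-2.04344428e-02, -3.70557813e+01]), [[545.0, -40.6, 165.8], [545.0, -42.1, 239.1]])
side slide_centre [304.  421.5  32.6] 0.53
side slide_centre [548.9  65.4 146.2] 0.51
side w500_centre [ 527.1 -178.8  173.7] 0.74
side w500_centre [ 602.  -169.4  161.8] 0.51
side w200_centre [ 600.7 -169.   163.8] 0.72
side w200_centre [551.6  67.3 146.6] 0.59
side w100_centre [ 413.6 -357.    39.6] 0.83
top slide_centre [564.6  80.3 149.1] 0.66
top slide_centre [314.8 477.2  29. ] 0.64
top w200_centre [538.4  76.5 120.7] 0.71
top w200_centre [ 609.4 -152.   165.6] 0.5
[-1.48 -0.19 -0.16] 26.95
```

```bash
python3 -c "
from cell import *
print(close_job())"
```

```text
the job is handed in; nothing more can be done
None
```

I weighed the slide at about 665 g and handed the job in at 27 s of the 72 s allowed. The needle rests inside the green zone, at about −0.02 rad.

**What I did:** I pulled the slide out by its tab until it was about 80 mm clear of the mouth, then lifted it across its width. I laid it on the middle of the left pan and stood the 500 g and 200 g weights on the right pan. The 100 g weight was never moved from the tray.

**Last checks:**
- **Needle:** three readings over about 1.5 s gave −0.020 to −0.021 rad, leaning slightly towards the weights. A comparison with the green band on the same face gave the same value; the zone is ±0.04 rad.
- **Positions:** the cameras put the slide at the middle of the left pan, the 500 g and 200 g weights on the right pan, and the 100 g weight in the tray. The arm was clear of everything.

**What disagreed or was missing:**
- **Weight estimates:** wrist force suggested 650–700 g, and the height of the pan with only the 500 g weight on it suggested about 700 g. I relied on the needle.
- **Detections:** the networks gave some doubtful results. They took the yellow look-alike for the slide, matched weight names to the wrong things, and in the last top picture missed the 500 g and 100 g weights. The side picture showed both.
- **Pictures:** I had used up the viewing limit by the end, so the final needle check was worked out from image pixels, not seen by eye.

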